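Check the camera kit case against its layout card and take out the wrong part

ROBOT

A 6-joint arm with a two-finger parallel gripper is mounted at the origin on the work surface. World frame = base frame: x ahead of the robot, y to its left, z up, the work surface at z = 0. Lengths are in mm, angles in rad, forces in N, time in s.
With the tool pointing down it reaches from about 275 to 750 mm from the base axis. Payload 10.2 kg.
Tool frame: the origin (TCP) lies at the very end of the fingers, on their centre line; the grasp point (between the pads) lies 19 mm behind it (manip.grasp_offset is the distance from the TCP to the grasp point, in mm); y points along the fingers, x is the direction in which the jaws open and shut, and the axes are right-handed (so a half turn about y gives the same grasp; the last joint's range is limited). The gripper opens to 85 mm and grips with 20 to 120 N. Pads are 22 mm wide; open, the fingers measure 114 mm over their backs; the gripper's body (76 mm by 85 mm) begins 54 mm behind the grasp point. The pads swing forward as they close: fully open they stand 13 mm farther back than shut.
Start: joints at [-1.493, 0.313, 1.498, -0, 1.331, -0.223], TCP at [155.536, -501.438, 231.294] pointing down, gripper open.
Joint ranges: [-2.94, 2.94], [-0.97, 2.17], [0.19, 2.56], [-1.23, 4.37], [0.02, 3.11], [-2.88, 2.88]. Speed limits (rad/s): [2.39, 2.39, 3.01, 3.14, 3.14, 3.14].

INTERFACE

Orientations are given as a rotation vector (axis times angle).
In Python, from station import state, vision, job, manip gives the robot as it stands.
- The arm moves only by the shell command python3 -m crank 'ROWS'. ROWS is JSON, a list of rows, each a list of 7 numbers: the turn, a rotation vector about the tool's x, y, z in degrees, then the shift along the tool's x, y, z in mm, then the finger opening in mm, from 0 to 85.4. In form: [[wx, wy, wz, x, y, z, hand], ...]. A call has 1 to 10 rows; each row is the pose to reach, as a shift and turn from the pose measured when the call began, along the tool's axes at that moment; what a row does not reach only later rows make up. A row lasts 1/12 s, in which the tool goes at most 41.7 mm and 7.16 degrees, less where a joint would pass 70% of its speed; a pose out of reach is approached as far as the arm can. A call with a gripper value outside its range is refused whole. The fingers move at their own pace and stop on an object; the grip force is fixed at half the most. Time passes only in rows, so rows that repeat a pose let the fingers close. It gives the time, the measured TCP pose, the force and the opening at its end, in the units of the state.
- state(): the state, without advancing time (a new reading comes with each control period).
- vision.capture(name): name is "scene" or "top"; returns the picture (420x560x3 uint8, red, green, blue); there is no depth.
- vision.camera_model(name): a dict with "K" (3x3 intrinsics, pixels), "R" (3x3) and "t" (3): a world point X has camera coordinates R X + t. Camera axes: x right, y down, z forward; pixel columns grow to the right and rows downward; lengths in mm; the calibration is good to about 2 mm. A picture is of the moment at which its call begins. camera_model takes no time and is no camera call.
- job.close_job(): hands the job in, once; it reports no verdict.
The state is a dict: "time_s": time; "joint_pos": joint angles; "qd": joint speeds; "joint_efforts": joint torques, N m; "eef_pos": TCP position; "tool_rot": TCP orientation; "ft_force": force on the tool from outside, world axes, zero at the start; "wrist_torque": the same for the moment, N m; "finger_gap": finger opening in mm.
Only numpy, scipy, OpenCV 4.12 (cv2) and the standard library are available. Lean on these libraries where they do the work, as an engineer would, in place of code of your own. Each camera call takes 0.05 s, during which the arm holds its last target.

TASK

Swing the lid of the kit case up until it stands about upright, and compare what is packed with the layout card lying in front of it: a round mark calls for a camera, the rectangular mark for a power adapter, in the compartment straight behind the mark. One adapter sits where a camera belongs: take it out and set it down in the rectangular return tray without dropping it. Leave the other parts in place, the lid standing like that, and everything else on the bench undisturbed.

Things in the scene. Friction and masses are not known exactly. Their poses are not given: they have to be found in the camera images.
- case: Grey plastic kit case fixed to the bench, 150 (x) by 285 (y) by 58 mm high, walls and floor 5 mm. Origin: centre of its underside; x points from its front (robot side) to its hinge side, y to the left along its front, z up. Two ribs, only 18 mm high above the bench, run along x at y = -42.5 and +42.5 mm and part it into three compartments centred at y = -85, 0 and +85 mm. One part stands near the middle of each (x about 0).
- lid (a joint): Hinge of the case's opaque grey lid (150 by 285 by 8 mm, 0.22 kg). 0 = shut, grows as it opens upward and away from the robot, to 1.9 rad; 1.57 = upright. The hinge is stiff: the lid stays at any angle where it is left. It starts shut or slightly ajar.
- lid_hinge (a point): Point on the lid's hinge axis, middle of the case's far top edge. Axes turn with the lid; its y axis is the hinge axis (turning about +y opens the lid).
- lid_handle (a point): Middle of the steel bar handle at the lid's front edge: round bar 10 mm thick and 100 mm long, parallel to the hinge, level with the lid and 40 mm out ahead of its front edge (190 mm from the hinge; 62 mm above the bench when shut), so that fingers fit between bar and case. Grip it across the bar from above and swing it up about the hinge; when the lid is upright the bar is on top.
- adapter1_center (a point): Centre of one of two identical black plug-in power adapters: block 60 (its x) by 34 (its y) by 44 mm high (its z), 0.08 to 0.17 kg, two short brass blades on the +x end. Stands upright in the case, underside 5 mm above the bench, long side roughly along the case's x. The free room either side of it is 25 mm or more above the low ribs.
- adapter2_center (a point): Centre of the other identical adapter. Which of the two is wrongly packed varies.
- camera_center (a point): Centre of the small white turret camera in the case: round, 54 mm across, 44 mm high. Packed right.
- card: White layout card lying flat on the bench in front of the case, 74 by 275 by 2 mm, parallel to the case, its centre 165 mm before the case's centre. It bears three dark marks, each straight in front (case -x) of the compartment it speaks for. Axes as the case's.
- mark_bar: The rectangular mark on the card, 60 by 34 mm: the compartment straight behind it (165 mm along its +x) is to hold an adapter. Origin at its centre; axes parallel to the case's.
- mark_disc1: A round mark on the card, 54 mm across: the compartment straight behind it is to hold a round camera. Axes parallel to the case's.
- mark_disc2: The other round mark, same meaning.
- tray_in (a point): Centre of the inner floor (4 mm above the bench) of the return tray: shallow rectangular aluminium tray fixed to the bench, outside 150 (x) by 125 (y) by 26 mm high, walls 4 mm. Stands to the left or right of the case; empty.
- dish: Bystander: round steel dish, 110 mm across, 35 mm high, on the other side of the case. Origin: centre of its underside.
- dome: Bystander: larger white turret camera on the bench beyond the case, 81 mm across, 66 mm high. Origin: centre of its underside.
- screwdriver: Bystander: screwdriver lying on the bench beyond the case.
There are look-alikes about, which are no part of the job. What is shaped like the part that bears tray_in but purple, red or yellow is not meant.

How it is judged:
By the outcome, as a careful person would: the job done as asked, in the order asked, and still so for the second after the job is handed in, with the robot touching nothing.
It also fails if it takes over 58 s, if anything falls off the work surface, if the arm or the gripper's body presses on something with over 40 N, if the wrist force passes 120 N, or if a joint passes its speed limit or range.

## Working session

There is one attempt and no reset: what is moved stays moved. The work goes in short steps, Python scripts to look and compute and a shell command to move; the robot and the scene stay as the last step left them, time stands still between calls to the robot, and variables do not carry over. Pictures are saved under pics/ and viewed, and the job is handed in when it is done.

```bash
mkdir -p pics; ls
python3 - <<'E'
from station import state, vision, job, manip
import cv2, numpy as np
print(state()); print(manip.grasp_offset)
for n in("scene","top"):
    im=vision.capture(n); cv2.imwrite(f"pics/{n}0.png",im[:,:,::-1])
    m=vision.camera_model(n); print(n,np.round(m["K"],1).tolist(),np.round(m["R"],4).tolist(),np.round(m["t"],1).tolist())
E
```

```text
pics
{'time_s': 0.0, 'joint_pos': array([-1.49337443e+00,  3.13453524e-01,  1.49845197e+00, -1.58351641e-05,
        1.33096966e+00, -2.23405853e-01]), 'qd': array([ 0.00110747, -0.00076931, -0.00059631,  0.00131505,  0.0003735 ,
       -0.00125101]), 'joint_efforts': array([ 1.31605288e-03, -4.12265611e+01, -2.59742653e+01, -1.28645052e-04,
        4.15742790e-03, -5.83908005e-06]), 'eef_pos': array([ 155.52452341, -501.16721215,  230.72766058]), 'tool_rot': array([-1.33563871,  0.98535633, -0.98394541]), 'ft_force': array([-1.08818381,  0.3556363 , -0.04518469]), 'wrist_torque': array([-0.02815807,  0.03104928,  0.0439486 ]), 'finger_gap': 85.35431105110138}
18.700000000000003
scene [[499.8, 0.0, 285.3], [0.0, 499.8, 221.0], [0.0, 0.0, 1.0]] [[-0.4597, 0.8878, -0.0207], [0.5206, 0.2506, -0.8162], [-0.7194, -0.386, -0.5774]] [323.9, -189.8, 1798.7]
top [[546.7, 0.0, 269.9], [0.0, 546.7, 211.9], [0.0, 0.0, 1.0]] [[-0.0065, -0.9999, 0.0087], [-0.9937, 0.0055, -0.1121], [0.112, -0.0094, -0.9937]] [-125.8, 512.2, 1460.4]
```

View pics/scene0.png

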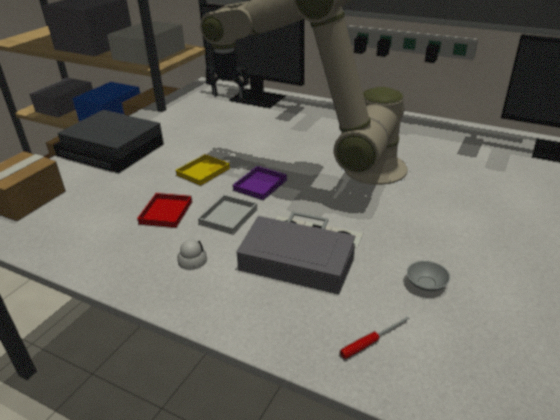

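View pics/top0.png

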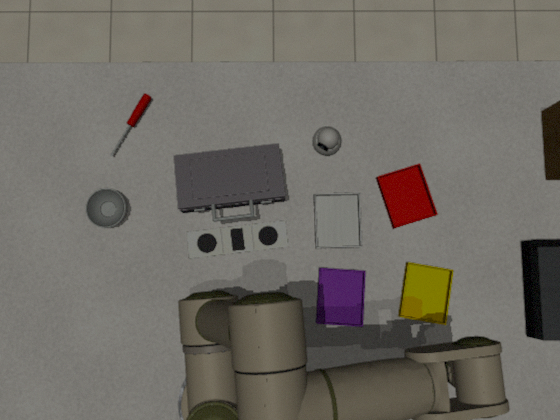

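The top view shows the case at about (231,178), the card at (237,240) with discs at (207,243) and (268,236) and the bar mark at (237,239). The open-looking grey tray is at (337,221). Red (406,196), purple (341,296) and yellow (426,293) are look-alikes. I'll enlarge it to confirm.

Run:
```python
import cv2
im=cv2.imread("pics/top0.png")
cv2.imwrite("pics/c1.png",cv2.resize(im[135:265,170:300],None,fx=4.6,fy=4.6,interpolation=cv2.INTER_CUBIC)*1)
cv2.imwrite("pics/c2.png",cv2.resize(im[180:260,300:380],None,fx=6,fy=6,interpolation=cv2.INTER_CUBIC))
```

```text
(no output)
```

View pics/c1.png

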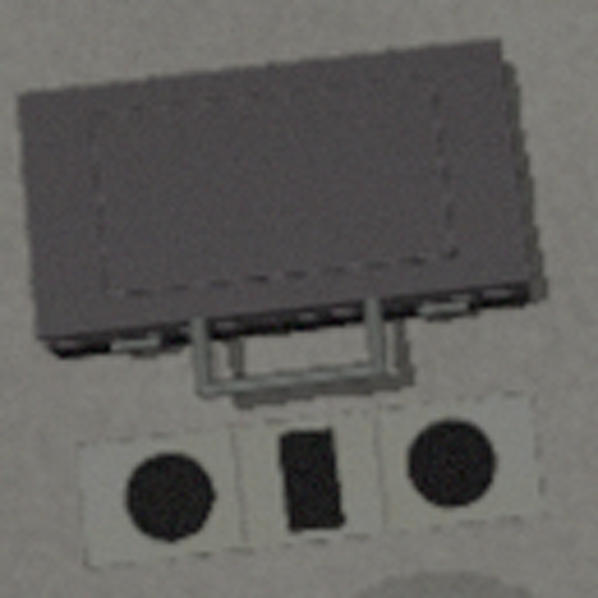

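View pics/c2.png

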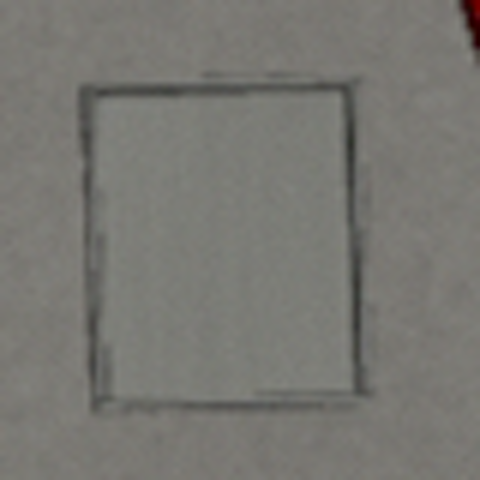

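```bash
cat > h.py <<'E'
import numpy as np
from station import state, vision
from scipy.spatial.transform import Rotation as Rn
def ray(n,px):
    m=vision.camera_model(n);K,R,t=[np.array(m[k],float) for k in("K","R","t")]
    d=R.T@np.linalg.inv(K)@np.array([px[0],px[1],1.]);return -R.T@t,d
def unp(n,px,z):
    c,d=ray(n,px);return c+d*(z-c[2])/d[2]
def proj(n,X):
    m=vision.camera_model(n);K,R,t=[np.array(m[k],float) for k in("K","R","t")]
    p=K@(R@np.array(X,float)+t);return p[:2]/p[2]
def tri(p1,p2):
    c,d=ray("scene",p1);e,f=ray("top",p2)
    s=np.linalg.lstsq(np.c_[d,-f],e-c,rcond=None)[0]
    a,b=c+d*s[0],e+f*s[1];return (a+b)/2,np.linalg.norm(a-b)
E
python3 - <<'E'
from h import *
f=lambda p,z:np.round(unp("top",((p[0]+.5)/4.6+170-.5,(p[1]+.5)/4.6+135-.5),z),1)
for n,p,z in [("d1",(171,496),2),("bar",(312,480),2),("d2",(452,463),2),("cTL",(78,441),2),("cTR",(528,395),2),("cBR",(542,517),2),("cBL",(88,567),2),
 ("lBL",(18,95),66),("lBR",(500,40),66),("lFR",(535,285),66),("lFL",(42,340),66),("hL",(206,389),62),("hR",(385,372),62)]: print(n,f(p,z))
g=lambda p,z:np.round(unp("top",((p[0]+.5)/6+300-.5,(p[1]+.5)/6+180-.5),z),1)
for p in [(82,85),(352,85),(362,394),(94,404)]: print("tray",g(p,26))
R=Rn.from_rotvec(state()["tool_rot"]).as_matrix();print(R)
E
```

```text
d1 [430.8  45.4   2. ]
bar [439.8 -39.    2. ]
d2 [ 449.6 -123.1    2. ]
cTL [464.1 101.3   2. ]
cTR [ 490.3 -169.1    2. ]
cBR [ 416.8 -176.8    2. ]
cBL [388.7  94.6   2. ]
lBL [661.7 129.3  66. ]
lBR [ 693.2 -152.4   66. ]
lFR [ 548.1 -171.5   66. ]
lFL [517.6 113.5  66. ]
hL [489.   19.2  62. ]
hR [498.3 -84.3  62. ]
tray [ 561.2 -248.1   26. ]
tray [ 560.5 -371.7   26. ]
tray [ 419.2 -372.8   26. ]
tray [ 415.4 -251.3   26. ]
[[ 2.96316081e-01 -8.33066285e-05  9.55089929e-01]
 [-9.55089272e-01  1.15081204e-03  2.96315977e-01]
 [-1.12381408e-03 -9.99999334e-01  2.61438847e-04]]
```

Run:
```python
import cv2
im=cv2.imread("pics/scene0.png")
cv2.imwrite("pics/c3.png",cv2.convertScaleAbs(cv2.resize(im[190:300,225:375],None,fx=5,fy=5,interpolation=cv2.INTER_CUBIC),alpha=1.5))
```

```text
(no output)
```

View pics/c3.png

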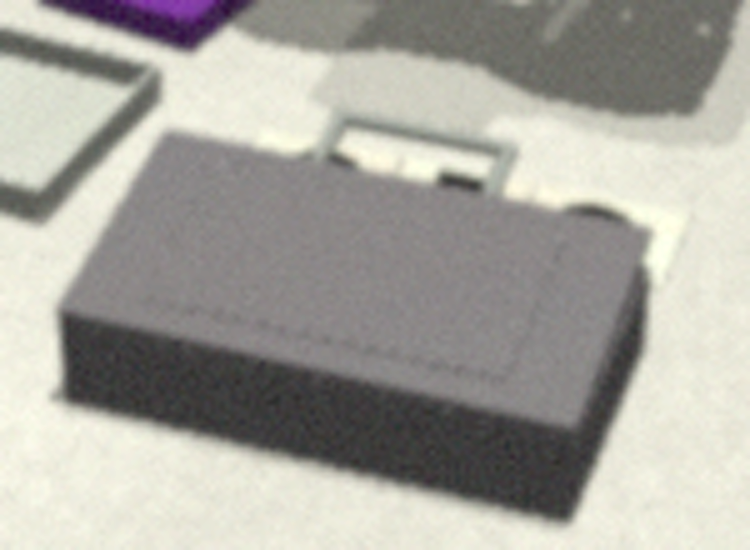

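Run:
```python
from h import *
f=lambda p:((p[0]+.5)/4.6+170-.5,(p[1]+.5)/4.6+135-.5)
s=lambda p:((p[0]+.5)/5+225-.5,(p[1]+.5)/5+190-.5)
print(tri(s((338,119)),f((385,372))),tri(s((509,150)),f((206,387))))
# lid front corners
print(tri(s((170,132)),f((535,283))),tri(s((650,230)),f((42,338))))
print(tri(s((578,430)),f((18,95))),tri(s((65,315)),f((500,40))))
yaw=np.arctan2(.111,.994);c=np.array([603.8,-20.7]);ex=np.array([np.cos(yaw),np.sin(yaw)]);ey=np.array([-ex[1],ex[0]])
for a in(0,.1,.2):
  for y in(-47,47):
    q=c+ex*(75-190*np.cos(a))+ey*y; X=[*q,62+190*np.sin(a)]
    t=proj("top",X);u=proj("scene",X);print(a,y,np.round(X,1),(t-[170,135])*4.6,(u-[225,190])*5)
```

```text
(array([495.79814244, -84.38316933,  84.25939412]), np.float64(0.8229825829771469)) (array([487.2447829 ,  17.47241578,  88.25406929]), np.float64(1.5841189973323684))
(array([ 545.94069545, -168.67587627,   81.42523792]), np.float64(4.9555109641956205)) (array([516.28392369, 111.88620596,  83.12991405]), np.float64(2.252016438542779))
(array([661.62131985, 130.73267383,  64.14380771]), np.float64(2.489119365123024)) (array([ 692.92994918, -149.99236873,   61.07505663]), np.float64(5.73383249938369))
0 -47 [494.7 -80.2  62. ] [376.1162257 376.4597988] [343.14963616 149.7396811 ]
0 47 [484.3  13.2  62. ] [214.427944   395.32667631] [499.54948835 181.51293458]
0.1 -47 [495.7 -80.1  81. ] [375.11998989 371.39497423] [342.20741181 123.4797342 ]
0.1 47 [485.2  13.4  81. ] [211.31725366 390.50120157] [499.89409916 154.98181705]
0.2 -47 [498.5 -79.8  99.7] [373.7248657  362.92379849] [340.09679681  98.8265554 ]
0.2 47 [488.1  13.7  99.7] [207.79760262 382.26537834] [499.21970506 130.11585036]
```

```bash
cat >> h.py <<'E'
def go(xyz,yaw_deg,pitch=0):
    """shift and turn in tool axes to reach tool-down pose, tool x at yaw_deg; pitch tilts about case y"""
    s=state();R=Rn.from_rotvec(s["tool_rot"])
    y=np.radians(yaw_deg)
    M=np.array([[np.cos(y),0,np.sin(y)],[np.sin(y),0,-np.cos(y)],[0,-1,0]])
    M=np.c_[[np.cos(y),np.sin(y),0],[0,0,-1],np.cross([np.cos(y),np.sin(y),0],[0,0,-1])]
    T=Rn.from_matrix(M)
    if pitch: T=Rn.from_rotvec(np.radians(pitch)*np.array([-np.sin(y),np.cos(y),0]))*T
    w=np.degrees((R.inv()*T).as_rotvec());d=R.inv().apply(np.array(xyz)-s["eef_pos"])
    print("turn",np.round(w,2),"shift",np.round(d,1),"| now",np.round(s["eef_pos"],1),"F",np.round(s["ft_force"],1),"gap",round(s["finger_gap"],1),"t",round(s["time_s"],2),"j",np.round(s["joint_pos"],2))
E
python3 -m crank '[[0,-6.5,0,-24,0,32,85],[0,-13,0,-48,0,64,85],[0,-19.5,0,-72,0,96,80],[0,-26,0,-96,0,128,70],[0,-32.5,0,-120,0,160,60],[0,-39,0,-144,0,192,50],[0,-45.5,0,-168,0,224,40],[0,-52,0,-192,0,256,34],[0,-58.5,0,-216,0,288,34],[0,-65,0,-240,0,320,34]]'
python3 - <<'E'
from h import *
go([491,-33,180],6.3)
E
```

```text
time_s: 0.93
eef_pos: [390.7, -175.2, 231.1]
tool_rot: [-1.567, 0.102, -0.102]
ft_force: [1.1, -0.5, 0.1]
finger_gap: 34.1
turn [-7.000e-02 -1.376e+01 -1.000e-02] shift [ 81.   51.3 154. ] | now [ 390.7 -175.2  231.1] F [ 1.1 -0.5  0.1] gap 34.1 t 0.93 j [-0.7   0.1   1.76  0.    1.28 -0.57]
```

```bash
python3 -m crank '[[0,-2.5,0,14,8,26,34],[0,-5,0,28,16,52,34],[0,-7.5,0,42,25,78,32],[0,-10,0,56,34,104,30],[0,-12,0,70,42,130,30],[0,-13.8,0,81,50,154,30],[0,-13.8,0,81,51,154,30],[0,-13.8,0,81,51,154,30]]'
python3 - <<'E'
from h import *
import cv2
go([491,-33,67],6.3)
for n in("scene","top"): cv2.imwrite(f"pics/{n}1.png",vision.capture(n)[:,:,::-1])
a=cv2.imread("pics/scene1.png")[150:290,225:375];b=cv2.imread("pics/top1.png")[150:290,160:310]
cv2.imwrite("pics/c4.png",cv2.convertScaleAbs(cv2.resize(np.hstack([a,b]),None,fx=2.6,fy=2.6,interpolation=cv2.INTER_CUBIC),alpha=1.4))
E
```

```text
time_s: 1.6
eef_pos: [490.8, -32.1, 179.4]
tool_rot: [-1.567, -0.087, 0.09]
ft_force: [0.4, 0.0, 0.1]
finger_gap: 30.2
turn [-0.1   0.16 -0.1 ] shift [  0.3 112.4  -1.1] | now [490.8 -32.1 179.4] F [0.4 0.  0.1] gap 30.2 t 1.6 j [-0.3   0.29  1.67  0.    1.18 -0.42]
```

View pics/c4.png

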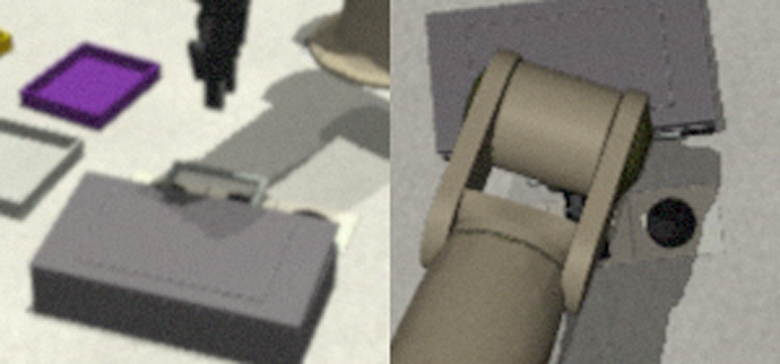

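The scene crop shows the fingers (213,100) squarely above the bar (213,180). I'll descend.

```bash
python3 -m crank '[[0,0,0,0,25,0,30],[0,0,0,0,50,-1,30],[0,0,0,0,75,-1,30],[0,0,0,0,90,-1,30],[0,0,0,0,102,-1,30],[0,0,0,0,112,-1,30],[0,0,0,0,112,-1,30],[0,0,0,0,112,-1,30]]'
python3 - <<'E'
from h import *
import cv2
go([491,-33,67],6.3)
for n in("scene",): cv2.imwrite(f"pics/{n}2.png",vision.capture(n)[:,:,::-1])
a=cv2.imread("pics/scene2.png")[150:290,225:375]
cv2.imwrite("pics/c5.png",cv2.convertScaleAbs(cv2.resize(a,None,fx=4,fy=4,interpolation=cv2.INTER_CUBIC),alpha=1.4))
E
```

```text
time_s: 2.37
eef_pos: [490.8, -34.9, 68.7]
tool_rot: [-1.568, -0.086, 0.086]
ft_force: [-0.1, 0.4, 0.2]
finger_gap: 29.7
turn [-0.05 -0.05 -0.01] shift [0.4 1.7 1.9] | now [490.8 -34.9  68.7] F [-0.1  0.4  0.2] gap 29.7 t 2.37 j [-0.31  0.44  1.79  0.    0.91 -0.42]
```

View pics/c5.png

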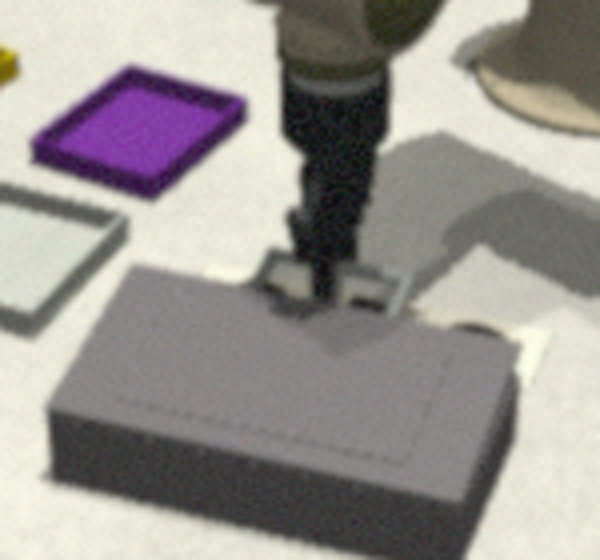

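The fingers straddle the bar, which is at about (325,285) in the crop. I'll close.

```bash
python3 -m crank '[[0,0,0,0,0,0,22],[0,0,0,0,0,0,14],[0,0,0,0,0,0,4],[0,0,0,0,0,0,4],[0,0,0,0,0,0,4],[0,0,0,0,0,0,4]]'
python3 - <<'E'
from h import *
go([491,-33,67],6.3)
s=state()["eef_pos"].copy()
yaw=np.radians(6.3);c=np.array([603.8,-20.7])
ex=np.array([np.cos(yaw),np.sin(yaw),0])
hin=np.r_[c,62]+75*ex
g=s+[0,0,18.7]; v=g-hin; r=np.array([v@ex,v[2]]);a0=np.arctan2(r[1],-r[0]);print("r",np.hypot(*r),"a",a0, "bar",g)
for a in list(np.arange(a0,1.6,.12))+[1.57,1.65]:
    p=190*np.array([-np.cos(a),np.sin(a)]);d=p-190*np.array([-np.cos(a0),np.sin(a0)])
    print(round(a,2),"tool x,y",np.round([d[0],-d[1]],0))
E
```

```text
time_s: 2.92
eef_pos: [491.3, -35.1, 69.3]
tool_rot: [-1.569, -0.087, 0.085]
ft_force: [-0.6, -2.3, 1.0]
finger_gap: 8.3
turn [ 0.   -0.03  0.08] shift [-0.1  2.3  2.1] | now [491.3 -35.1  69.3] F [-0.6 -2.3  1. ] gap 8.3 t 2.92 j [-0.31  0.44  1.79  0.    0.91 -0.42]
r 190.19678179204774 a 0.13722001694366703 bar [491.29117608 -35.09451643  88.01697884]
0.14 tool x,y [ 0. -0.]
0.26 tool x,y [  4. -22.]
0.38 tool x,y [ 12. -44.]
0.5 tool x,y [ 21. -65.]
0.62 tool x,y [ 33. -84.]
0.74 tool x,y [  48. -102.]
0.86 tool x,y [  64. -118.]
0.98 tool x,y [  82. -132.]
1.1 tool x,y [ 102. -143.]
1.22 tool x,y [ 122. -152.]
1.34 tool x,y [ 144. -159.]
1.46 tool x,y [ 167. -163.]
1.58 tool x,y [ 189. -164.]
1.57 tool x,y [ 188. -164.]
1.65 tool x,y [ 203. -163.]
```

```bash
python3 -m crank '[[0,0,0,2,-11,0,4],[0,0,0,4,-22,0,4],[0,0,0,8,-33,0,4],[0,0,0,12,-44,0,4],[0,0,0,16,-54,0,4],[0,0,0,21,-65,0,4],[0,0,0,27,-75,0,4],[0,0,0,33,-84,0,4]]'
python3 - <<'E'
from h import *
go([491,-33,67],6.3)
import cv2
for n in("scene",): cv2.imwrite(f"pics/{n}3.png",vision.capture(n)[:,:,::-1])
a=cv2.imread("pics/scene3.png")[130:290,225:375]
cv2.imwrite("pics/c6.png",cv2.convertScaleAbs(cv2.resize(a,None,fx=3.5,fy=3.5,interpolation=cv2.INTER_CUBIC),alpha=1.4))
E
```

```text
time_s: 3.58
eef_pos: [524.0, -31.4, 153.3]
tool_rot: [-1.569, -0.086, 0.086]
ft_force: [3.8, -2.2, -7.4]
finger_gap: 7.7
turn [-0.02 -0.02  0.03] shift [-33.1  86.3   1.9] | now [524.  -31.4 153.3] F [ 3.8 -2.2 -7.4] gap 7.7 t 3.58 j [-0.28  0.39  1.61  0.    1.15 -0.39]
```

View pics/c6.png

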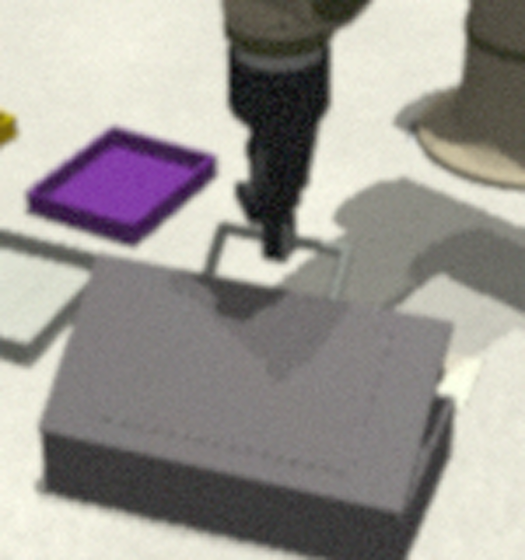

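The lid is opening and the bar is still gripped at (270,235) in the crop. I'll continue.

```bash
python3 -m crank '[[0,0,0,7,-9,0,4],[0,0,0,15,-18,0,4],[0,0,0,23,-26,0,4],[0,0,0,31,-34,0,4],[0,0,0,40,-41,0,4],[0,0,0,49,-48,0,4],[0,0,0,59,-54,0,4],[0,0,0,69,-59,0,4],[0,0,0,79,-64,0,4],[0,0,0,89,-68,0,4]]'
python3 - <<'E'
from h import *
go([491,-33,67],6.3)
E
```

```text
time_s: 4.47
eef_pos: [612.9, -21.4, 224.0]
tool_rot: [-1.569, -0.087, 0.086]
ft_force: [-6.5, -0.0, 6.5]
finger_gap: 7.3
turn [-0.01 -0.01  0.04] shift [-122.5  156.9    1.8] | now [612.9 -21.4 224. ] F [-6.5 -0.   6.5] gap 7.3 t 4.47 j [-0.23  0.52  1.22  0.    1.4  -0.34]
```

```bash
python3 -m crank '[[0,0,0,10,-3,0,4],[0,0,0,20,-5,0,4],[0,0,0,30,-7,0,4],[0,0,0,40,-9,0,4],[0,0,0,50,-10,0,4],[0,0,0,58,-10,0,4],[0,0,0,66,-10,0,4],[0,0,0,66,-10,0,4]]'
python3 - <<'E'
from h import *
go([491,-33,67],6.3)
import cv2
for n in("scene","top"): cv2.imwrite(f"pics/{n}4.png",vision.capture(n)[:,:,::-1])
a=cv2.imread("pics/scene4.png")[110:290,225:375];b=cv2.imread("pics/top4.png")[70:250,160:310]
cv2.imwrite("pics/c7.png",cv2.convertScaleAbs(cv2.resize(np.hstack([a,b]),None,fx=2.6,fy=2.6,interpolation=cv2.INTER_CUBIC),alpha=1.4))
E
```

```text
time_s: 5.13
eef_pos: [679.2, -13.9, 234.8]
tool_rot: [-1.569, -0.088, 0.085]
ft_force: [-1.1, 0.2, 7.8]
finger_gap: 7.6
turn [0.   0.02 0.11] shift [-189.5  167.5    1.7] | now [679.2 -13.9 234.8] F [-1.1  0.2  7.8] gap 7.6 t 5.13 j [-0.19  0.67  0.94  0.    1.53 -0.3 ]
```

View pics/c7.png

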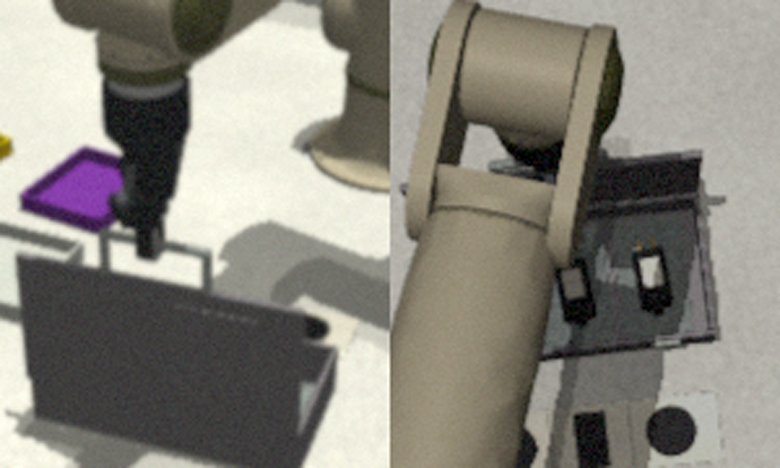

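The lid stands upright with the bar on top. Adapters are visible in the middle compartment, crop (575,290), and the right one, (652,275). The right one lies behind the disc at (670,430), so it is the wrong one. I'll release and rise.

```bash
python3 -m crank '[[0,0,0,0,0,0,12],[0,0,0,0,0,0,20],[0,0,0,0,0,0,34],[0,0,0,0,0,0,34],[0,0,0,0,-20,0,34],[0,0,0,0,-45,0,34],[0,0,0,0,-70,0,34]]'
python3 - <<'E'
from h import *
go([560,-150,300],6.3)
E
```

```text
time_s: 5.82
eef_pos: [678.3, -13.9, 305.1]
tool_rot: [-1.568, -0.087, 0.086]
ft_force: [0.7, 0.1, 0.1]
finger_gap: 34.1
turn [-0.03  0.01  0.02] shift [-132.6    5.  -122.3] | now [678.3 -13.9 305.1] F [0.7 0.1 0.1] gap 34.1 t 5.82 j [-0.19  0.66  0.78  0.    1.7  -0.3 ]
```

```bash
python3 -m crank '[[0,5,0,-25,0,-10,34],[0,11,0,-52,0,-32,34],[0,18,0,-80,0,-58,40],[0,25,0,-108,0,-84,45],[0,32,0,-136,0,-110,50],[0,39,0,-164,0,-136,50],[0,46,0,-192,0,-162,50],[0,53,0,-220,0,-188,50],[0,60,0,-248,0,-214,50],[0,67,0,-276,0,-237,50]]'
python3 - <<'E'
from h import *
go([430,-280,300],-83.7)
import cv2
for n in("scene","top"): cv2.imwrite(f"pics/{n}5.png",vision.capture(n)[:,:,::-1])
a=cv2.imread("pics/scene5.png")[110:290,225:375];b=cv2.imread("pics/top5.png")[100:280,160:310]
cv2.imwrite("pics/c8.png",cv2.convertScaleAbs(cv2.resize(np.hstack([a,b]),None,fx=2.6,fy=2.6,interpolation=cv2.INTER_CUBIC),alpha=1.4))
b=cv2.imread("pics/top5.png")[130:230,165:305]
cv2.imwrite("pics/c9.png",cv2.convertScaleAbs(cv2.resize(b,None,fx=5,fy=5,interpolation=cv2.INTER_CUBIC),alpha=1.6))
E
```

```text
time_s: 6.65
eef_pos: [428.5, -281.1, 304.7]
tool_rot: [-1.406, 0.829, -0.829]
ft_force: [1.3, -0.2, 0.2]
finger_gap: 49.7
turn [-0.03 22.65 -0.03] shift [-0.2  4.7  1.8] | now [ 428.5 -281.1  304.7] F [ 1.3 -0.2  0.2] gap 49.7 t 6.65 j [-0.81  0.24  1.4   0.    1.5   0.26]
```

View pics/c8.png

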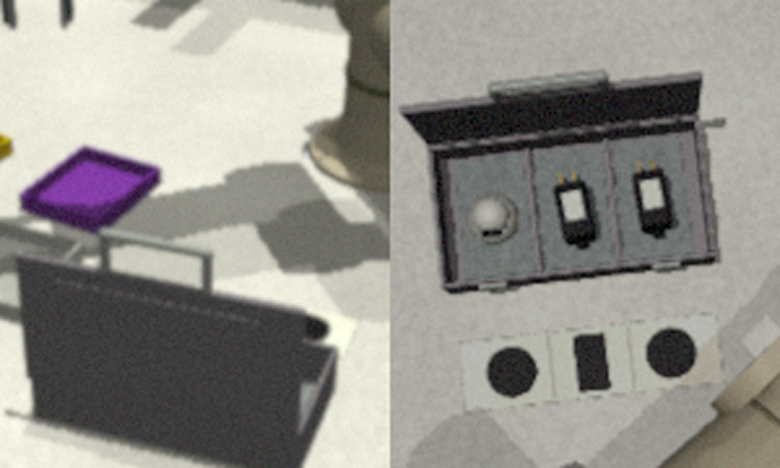

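View pics/c9.png

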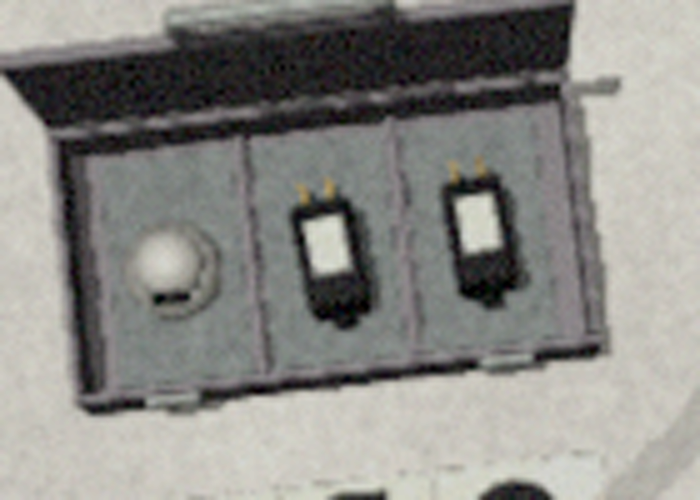

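Run:
```python
import cv2
b=cv2.imread("pics/top5.png")[155:200,245:280]
cv2.imwrite("pics/c10.png",cv2.convertScaleAbs(cv2.resize(b,None,fx=13,fy=13,interpolation=cv2.INTER_CUBIC),alpha=2))
```

```text
(no output)
```

View pics/c10.png

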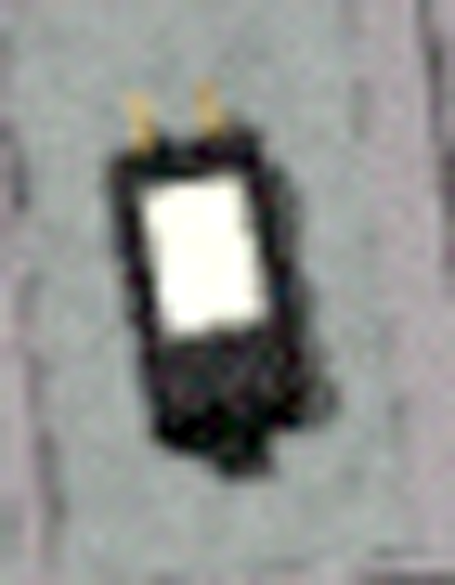

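Run:
```python
from h import *
f=lambda p,z:np.round(unp("top",((p[0]+.5)/13+245-.5,(p[1]+.5)/13+155-.5),z),1)
for p in [(110,160),(260,137),(152,425),(300,410),(140,185),(240,178),(270,322),(165,335)]: print(p,f(p,49))
yaw=np.radians(6.3);R=lambda x,y:np.array([603.8,-20.7])+x*np.array([np.cos(yaw),np.sin(yaw)])+y*np.array([-np.sin(yaw),np.cos(yaw)])
print("nominal",R(0,-85))
# fit model: case-projected box vs centre/yaw
def box(cx,cy,yw):
    y=np.radians(yw);o=[]
    for a,b,z in [(30,17,49),(30,-17,49),(-30,17,49),(-30,-17,49),(-30,17,5),(-30,-17,5)]:
        X=[cx+a*np.cos(y)-b*np.sin(y),cy+a*np.sin(y)+b*np.cos(y),z]
        o.append(np.round((proj("top",X)+.5-[245,155])*13-.5))
    return np.array(o).astype(int).tolist()
for c in [(612,-105,10),(612,-107,10),(608,-105,10)]: print(c,box(*c))
```

```text
(110, 160) [632.4 -83.6  49. ]
(260, 137) [ 637.1 -114.9   49. ]
(152, 425) [576.4 -92.2  49. ]
(300, 410) [ 579.4 -122.9   49. ]
(140, 185) [627.1 -89.8  49. ]
(240, 178) [ 628.5 -110.7   49. ]
(270, 322) [ 598.  -116.8   49. ]
(165, 335) [595.4 -94.9  49. ]
nominal [ 613.12741644 -105.18668121]
(612, -105, 10) [[107, 131], [267, 102], [158, 410], [319, 381], [161, 443], [318, 415]]
(612, -107, 10) [[117, 131], [277, 102], [168, 410], [329, 381], [171, 443], [327, 415]]
(608, -105, 10) [[107, 150], [268, 121], [158, 429], [319, 400], [161, 462], [318, 433]]
```

Run:
```python
from h import *
go([607,-104,130],-80)
```

```text
turn [ 0.03 18.79 -0.02] shift [-70.1 174.6 243.7] | now [ 427.3 -282.8  304.7] F [-0.  -0.7 -0.9] gap 49.7 t 6.75 j [-0.81  0.24  1.4  -0.    1.5   0.25]
```

```bash
python3 -m crank '[[0,3,0,-9,10,30,46],[0,6,0,-18,25,61,46],[0,9,0,-27,40,92,46],[0,12,0,-36,60,123,46],[0,15,0,-45,80,154,46],[0,18,0,-54,100,185,46],[0,18.8,0,-62,125,215,46],[0,18.8,0,-70,150,243,46],[0,18.8,0,-70,174,244,46],[0,18.8,0,-70,174,244,46]]'
python3 - <<'E'
from h import *
go([607,-104,130],-80)
go([607,-104,14],-80)
import cv2
for n in("scene","top"): cv2.imwrite(f"pics/{n}6.png",vision.capture(n)[:,:,::-1])
a=cv2.imread("pics/scene6.png")[110:290,225:375];b=cv2.imread("pics/top6.png")[100:280,200:350]
cv2.imwrite("pics/c11.png",cv2.convertScaleAbs(cv2.resize(np.hstack([a,b]),None,fx=2.6,fy=2.6,interpolation=cv2.INTER_CUBIC),alpha=1.4))
E
```

```text
time_s: 7.58
eef_pos: [605.9, -101.4, 125.2]
tool_rot: [-1.291, 1.085, -1.07]
ft_force: [-0.6, 0.0, -0.9]
finger_gap: 46.1
turn [ 0.47  0.18 -0.28] shift [ 2.8 -4.8  0.6] | now [ 605.9 -101.4  125.2] F [-0.6  0.  -0.9] gap 46.1 t 7.58 j [-0.36  0.61  1.34  0.    1.21  1.04]
turn [ 0.47  0.18 -0.28] shift [  3.4 111.2   1.6] | now [ 605.9 -101.4  125.2] F [-0.6  0.  -0.9] gap 46.1 t 7.58 j [-0.36  0.61  1.34  0.    1.21  1.04]
```

View pics/c11.png

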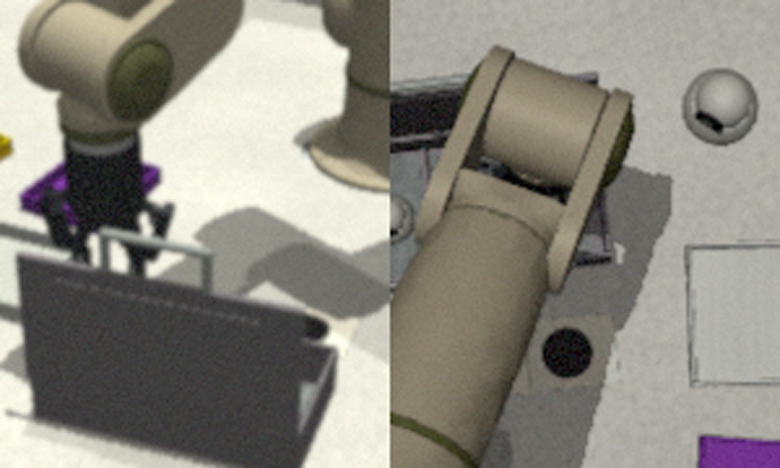

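Run:
```python
from h import *
for w in (50,65,80):
  for z in (350,400,450,500): print(w,z,np.round((proj("scene",[606+.35*w,-101+.94*w,z])-[225,110])*2.6))
print((proj("scene",[606,-101,125+230])-[225,110])*2.6,(proj("scene",[606,-101,125+280])-[225,110])*2.6)
```

```text
50 350 [137. 106.]
50 400 [135.  55.]
50 450 [133.   1.]
50 500 [131. -56.]
65 350 [148. 111.]
65 400 [147.  60.]
65 450 [145.   6.]
65 500 [144. -51.]
80 350 [159. 117.]
80 400 [158.  65.]
80 450 [157.  11.]
80 500 [156. -47.]
[100.60108064  82.89875998] [98.06210584 32.40882535]
```

```bash
python3 -m crank '[[3,0,0,2,0,-2,46],[6.5,0,0,3,15,-4,46],[6.5,0,0,3,35,-4,46],[6.5,0,0,3,55,-4,46],[6.5,0,0,3,72,-4,46],[6.5,0,0,3,85,-4,46],[6.5,0,0,3,90,-4,46],[6.5,0,0,3,90,-4,46]]'
python3 - <<'E'
from h import *
go([602,-104.9,14],-80)
import cv2
for n in("scene","top"): cv2.imwrite(f"pics/{n}7.png",vision.capture(n)[:,:,::-1])
a=cv2.imread("pics/scene7.png")[110:290,225:375];b=cv2.imread("pics/top7.png")[100:280,200:350]
cv2.imwrite("pics/c12.png",cv2.convertScaleAbs(cv2.resize(np.hstack([a,b]),None,fx=2.6,fy=2.6,interpolation=cv2.INTER_CUBIC),alpha=1.4))
E
```

```text
time_s: 8.35
eef_pos: [603.7, -108.1, 41.6]
tool_rot: [-1.197, 1.005, -1.124]
ft_force: [-0.4, -0.2, 0.4]
finger_gap: 46.2
turn [-6.45 -0.01 -0.02] shift [-3.4 27.3 -4.2] | now [ 603.7 -108.1   41.6] F [-0.4 -0.2  0.4] gap 46.2 t 8.35 j [-0.39  0.65  1.51  0.08  0.88  0.96]
```

View pics/c12.png

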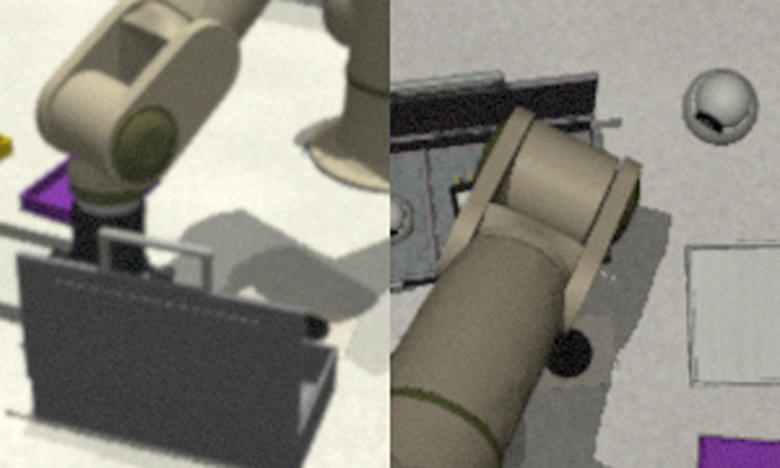

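```bash
python3 -m crank '[[0,0,0,-3.4,0,-2,46],[0,0,0,-3.4,8,-4,46],[0,0,0,-3.4,15,-4,46],[0,0,0,-3.4,21,-4,46],[0,0,0,-3.4,27,-4,46],[0,0,0,-3.4,27,-4,46]]'
python3 - <<'E'
from h import *
go([602,-104.9,14],-80)
E
```

```text
time_s: 8.95
eef_pos: [602.3, -104.6, 13.6]
tool_rot: [-1.197, 1.005, -1.124]
ft_force: [0.2, -0.4, 0.2]
finger_gap: 45.9
turn [-6.43  0.01 -0.04] shift [ 0.3 -0.4 -0.3] | now [ 602.3 -104.6   13.6] F [ 0.2 -0.4  0.2] gap 45.9 t 8.95 j [-0.39  0.69  1.53  0.08  0.83  0.95]
```

```bash
python3 -m crank '[[0,0,0,0,0,0,40],[0,0,0,0,0,0,35],[0,0,0,0,0,0,28],[0,0,0,0,0,0,26],[0,0,0,0,0,0,26],[0,0,0,0,0,0,26]]'
python3 - <<'E'
from h import *
s=state()["eef_pos"]
go(s+[0,0,0],-80)
R=Rn.from_rotvec(state()["tool_rot"])
for w in ([0,0,30],[0,0,110]): print(np.round(R.inv().apply(w),1))
E
```

```text
time_s: 9.45
eef_pos: [602.2, -104.6, 13.6]
tool_rot: [-1.197, 1.005, -1.124]
ft_force: [-0.2, 0.1, -2.0]
finger_gap: 33.5
turn [-6.42  0.01 -0.04] shift [0. 0. 0.] | now [ 602.2 -104.6   13.6] F [-0.2  0.1 -2. ] gap 33.5 t 9.45 j [-0.39  0.69  1.53  0.08  0.83  0.95]
[ -0.  -29.8   3.4]
[-1.000e-01 -1.093e+02  1.230e+01]
```

Gripped, with the gap at 33.5 mm (the block is 34). I'll lift it straight up.

```bash
python3 -m crank '[[0,0,0,0,-5,0.6,26],[0,0,0,0,-14,1.6,26],[0,0,0,0,-28,3.2,26],[0,0,0,0,-45,5,26],[0,0,0,0,-62,7,26],[0,0,0,0,-80,9,26],[0,0,0,0,-98,11,26],[0,0,0,0,-109,12,26],[0,0,0,0,-109,12,26]]'
python3 - <<'E'
from h import *
s=state()["eef_pos"]
go(s,-80)
R=Rn.from_rotvec(state()["tool_rot"])
print("shift to above tray",np.round(R.inv().apply(np.array([482,-312,124])-s),1))
import cv2
for n in("scene","top"): cv2.imwrite(f"pics/{n}8.png",vision.capture(n)[:,:,::-1])
a=cv2.imread("pics/scene8.png")[110:290,225:375];b=cv2.imread("pics/top8.png")[100:280,200:350]
cv2.imwrite("pics/c13.png",cv2.convertScaleAbs(cv2.resize(np.hstack([a,b]),None,fx=2.6,fy=2.6,interpolation=cv2.INTER_CUBIC),alpha=1.4))
E
```

```text
time_s: 10.2
eef_pos: [603.0, -105.1, 126.4]
tool_rot: [-1.196, 1.001, -1.127]
ft_force: [-0.3, 0.2, -1.4]
finger_gap: 33.6
turn [-6.67  0.02  0.12] shift [0. 0. 0.] | now [ 603.  -105.1  126.4] F [-0.3  0.2 -1.4] gap 33.6 t 10.2 j [-0.39  0.54  1.45  0.07  1.05  0.97]
shift to above tray [ 182.7  -15.3 -154.4]
```

View pics/c13.png

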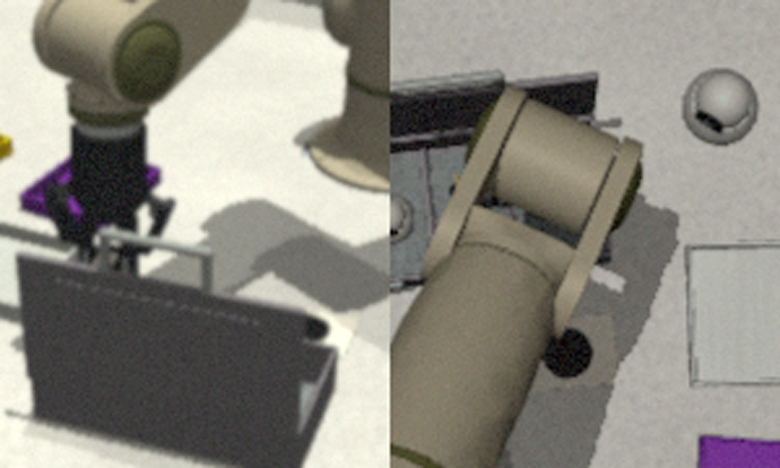

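```bash
python3 -m crank '[[0,0,0,10,-1,-9,26],[0,0,0,30,-3,-26,26],[0,0,0,54,-5,-46,26],[0,0,0,78,-7,-66,26],[0,0,0,102,-9,-86,26],[0,0,0,126,-11,-106,26],[0,0,0,150,-13,-126,26],[0,0,0,170,-15,-144,26],[0,0,0,182,-15,-154,26],[0,0,0,182,-15,-154,26]]'
python3 - <<'E'
from h import *
s=state()["eef_pos"]
go(s,-80)
R=Rn.from_rotvec(state()["tool_rot"])
for z in(40,14): print("shift down",np.round(R.inv().apply(np.array([484,-312,z])-s),1))
import cv2
for n in("scene","top"): cv2.imwrite(f"pics/{n}9.png",vision.capture(n)[:,:,::-1])
a=cv2.imread("pics/scene9.png")[110:290,165:315];b=cv2.imread("pics/top9.png")[130:310,250:400]
cv2.imwrite("pics/c14.png",cv2.convertScaleAbs(cv2.resize(np.hstack([a,b]),None,fx=2.6,fy=2.6,interpolation=cv2.INTER_CUBIC),alpha=1.4))
E
```

```text
time_s: 11.13
eef_pos: [479.1, -313.0, 119.1]
tool_rot: [-1.196, 1.01, -1.125]
ft_force: [0.7, 0.7, -1.8]
finger_gap: 33.4
turn [-6.32 -0.2  -0.11] shift [0. 0. 0.] | now [ 479.1 -313.   119.1] F [ 0.7  0.7 -1.8] gap 33.4 t 11.13 j [-0.83  0.48  1.56  0.11  1.04  0.52]
shift down [ 0.  79.2 -3.8]
shift down [ 1.00e-01  1.05e+02 -6.60e+00]
```

View pics/c14.png

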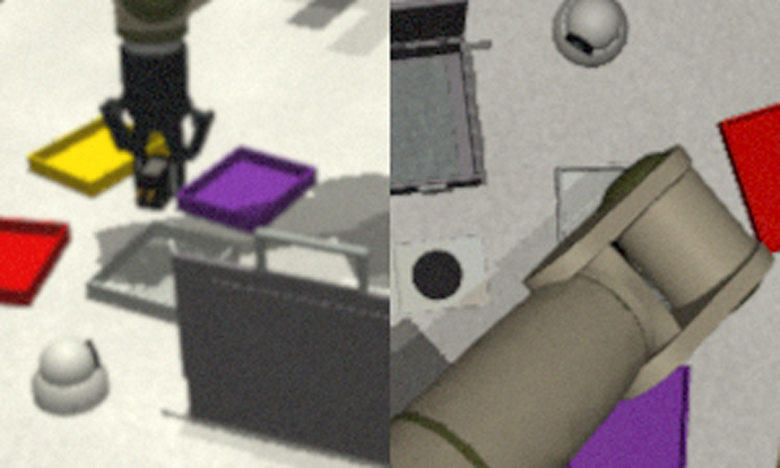

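The adapter is held level at crop (158,180), above the grey tray at (165,265). I'll lower it, watching the force near the floor.

```bash
python3 -m crank '[[0,0,0,0,12,0,26],[0,0,0,0,32,-1,26],[0,0,0,0,52,-2,26],[0,0,0,0,70,-3,26],[0,0,0,0,84,-4,26],[0,0,0,0,94,-5,26],[0,0,0,0,99,-6,26],[0,0,0,0,101,-6.3,26],[0,0,0,0,101,-6.3,26],[0,0,0,0,101,-6.3,26]]'
python3 - <<'E'
from h import *
s=state()["eef_pos"]
go(s,-80)
R=Rn.from_rotvec(state()["tool_rot"])
for z in(14.5,12.7): print("shift down",np.round(R.inv().apply(np.array([s[0],s[1],z])-s),1))
E
```

```text
time_s: 12.07
eef_pos: [485.8, -309.5, 19.2]
tool_rot: [-1.197, 1.007, -1.124]
ft_force: [-0.8, -0.5, -1.6]
finger_gap: 33.2
turn [-6.4  -0.05 -0.09] shift [0. 0. 0.] | now [ 485.8 -309.5   19.2] F [-0.8 -0.5 -1.6] gap 33.2 t 12.07 j [-0.81  0.63  1.62  0.13  0.83  0.5 ]
shift down [ 0.   4.7 -0.5]
shift down [ 0.   6.5 -0.7]
```

```bash
python3 -m crank '[[0,0,0,0,1,0,26],[0,0,0,0,2,0,26],[0,0,0,0,3,0,26],[0,0,0,0,4,-0.4,26],[0,0,0,0,5,-0.5,26],[0,0,0,0,5,-0.5,26]]'
python3 -m crank '[[0,0,0,0,0.5,0,26],[0,0,0,0,1,0,26],[0,0,0,0,1.3,0,26],[0,0,0,0,1.3,0,26]]'
```

```text
time_s: 12.57
eef_pos: [485.7, -309.4, 13.9]
tool_rot: [-1.197, 1.007, -1.123]
ft_force: [0.7, 0.3, -1.6]
finger_gap: 33.3
time_s: 12.9
eef_pos: [485.9, -309.4, 12.6]
tool_rot: [-1.197, 1.007, -1.123]
ft_force: [0.0, -0.6, -1.7]
finger_gap: 33.4
```

```bash
python3 -m crank '[[0,0,0,0,0.4,0,26],[0,0,0,0,0.8,0,26],[0,0,0,0,0.8,0,26]]'
python3 -m crank '[[0,0,0,0,0.4,0,26],[0,0,0,0,0.8,0,26],[0,0,0,0,0.8,0,26]]'
```

```text
time_s: 13.15
eef_pos: [485.9, -309.4, 12.6]
tool_rot: [-1.197, 1.007, -1.123]
ft_force: [-4.4, 2.8, 6.7]
finger_gap: 33.2
time_s: 13.4
eef_pos: [486.0, -309.5, 12.5]
tool_rot: [-1.197, 1.007, -1.123]
ft_force: [-4.4, 2.8, 9.1]
finger_gap: 33.5
```

The adapter is resting on the tray floor: z stopped at 12.5 and the force turned upward. I'll release slowly and withdraw.

```bash
python3 -m crank '[[0,0,0,0,-0.4,0,34],[0,0,0,0,-0.4,0,38],[0,0,0,0,-0.4,0,42],[0,0,0,0,-0.4,0,48],[0,0,0,0,-0.4,0,48]]'
python3 -m crank '[[0,0,0,0,-10,1.1,48],[0,0,0,0,-25,2.8,48],[0,0,0,0,-45,5,48],[0,0,0,0,-70,8,48],[0,0,0,0,-100,11,48],[0,0,0,0,-135,15,48],[0,0,0,0,-170,12,48]]'
python3 - <<'E'
from h import *
s=state()["eef_pos"]
go(s,-80)
R=Rn.from_rotvec(state()["tool_rot"])
print(np.round(R.inv().apply(np.array([250,-470,230])-s),1))
E
```

```text
time_s: 13.82
eef_pos: [486.0, -309.5, 12.8]
tool_rot: [-1.197, 1.007, -1.123]
ft_force: [0.1, 0.4, 0.3]
finger_gap: 48.1
time_s: 14.4
eef_pos: [479.4, -310.6, 185.4]
tool_rot: [-1.197, 1.006, -1.123]
ft_force: [1.0, 0.2, 0.3]
finger_gap: 48.1
turn [-6.4   0.01 -0.07] shift [0. 0. 0.] | now [ 479.4 -310.6  185.4] F [1.  0.2 0.3] gap 48.1 t 14.4 j [-0.82  0.41  1.49  0.1   1.19  0.54]
[ 117.1  -72.7 -247. ]
```

```bash
python3 -m crank '[[0,0,0,14,-9,-30,48],[0,0,0,28,-18,-60,48],[0,0,0,42,-27,-90,48],[0,0,0,56,-36,-120,48],[0,0,0,70,-45,-150,48],[0,0,0,84,-54,-180,48],[0,0,0,98,-63,-210,48],[0,0,0,117,-72,-247,48],[0,0,0,117,-72,-247,48]]'
python3 - <<'E'
from h import *
import cv2
for n in("scene","top"): cv2.imwrite(f"pics/{n}10.png",vision.capture(n)[:,:,::-1])
a=cv2.imread("pics/scene10.png")[150:370,160:460];b=cv2.imread("pics/top10.png")[80:300,80:380]
cv2.imwrite("pics/c15.png",cv2.convertScaleAbs(cv2.resize(np.vstack([a,b]),None,fx=1.36,fy=1.36,interpolation=cv2.INTER_CUBIC),alpha=1.4))
d=cv2.absdiff(cv2.imread("pics/scene0.png"),cv2.imread("pics/scene10.png"))
b=cv2.imread("pics/top10.png")[130:260,220:370]
cv2.imwrite("pics/c16.png",cv2.convertScaleAbs(cv2.resize(b,None,fx=4.5,fy=4.5,interpolation=cv2.INTER_CUBIC),alpha=1.4))
# predicted lid top at angles
yaw=np.radians(6.3);ex=np.array([np.cos(yaw),np.sin(yaw),0]);ey=np.array([-ex[1],ex[0],0]);h=np.array([603.8,-20.7,62])+75*ex
for a_ in(1.45,1.57,1.7):
  X=h+190*(-np.cos(a_)*ex+np.sin(a_)*np.array([0,0,1]))
  print(a_,[np.round(proj(n,X+ y*ey)) for n in("scene","top") for y in(-47,47)])
E
```

```text
time_s: 15.15
eef_pos: [245.5, -473.5, 230.8]
tool_rot: [-1.198, 1.009, -1.129]
ft_force: [0.3, -0.3, 1.0]
finger_gap: 48.1
1.45 [array([269., 194.]), array([306., 201.]), array([242., 138.]), array([202., 143.])]
1.57 [array([265., 198.]), array([302., 205.]), array([241., 129.]), array([201., 133.])]
1.7 [array([261., 204.]), array([299., 211.]), array([240., 119.]), array([200., 123.])]
```

View pics/c15.png

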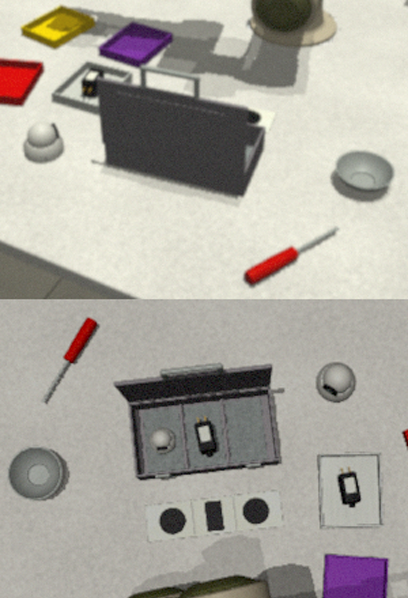

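View pics/c16.png

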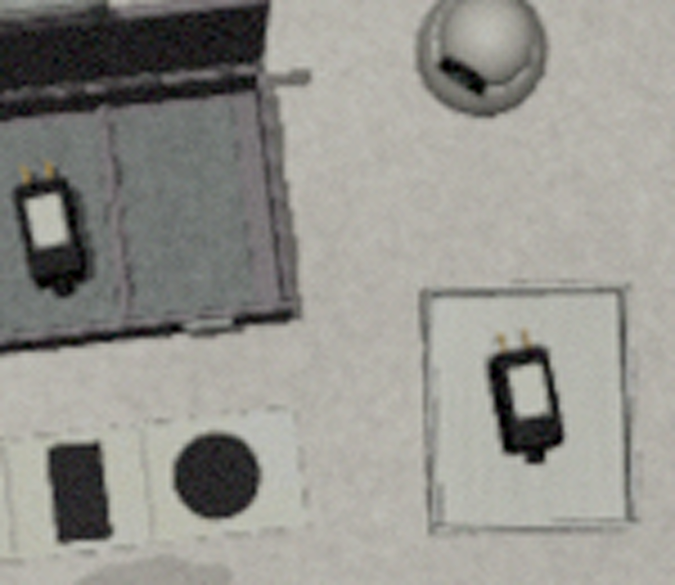

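The adapter stands upright in the grey tray (crop 525,400), well clear of its walls. The bar is at scene (264,199) and top row 131, against predictions of (265,198) and 131 for 1.57 rad. The camera and the other adapter are still in place, and the dish, dome and screwdriver look undisturbed.

```bash
python3 -c "
from station import job,state
print(job.close_job(), state()['time_s'])"
```

```text
the job is handed in; nothing more can be done
the job is handed in; nothing more can be done
```

The lid is up, the wrong adapter is in the return tray, and I handed the job in at about 15 s of the 58 s allowed.

- **Lid:** I gripped the handle bar and swung the lid up from about 0.13 rad ajar. The last pictures put the bar within 1–2 pixels of where it should be at 1.57 rad.
- **Which adapter:** The right-hand adapter stood behind a round mark, so it was the wrong one. The camera (left) and the other adapter (middle) match their marks.
- **Placing:** I lowered the adapter into the grey tray until the wrist force showed it resting on the floor, at about 9 N. I then released it and backed the arm well clear.

The last pictures show the adapter standing upright near the middle of the tray. The camera and middle adapter are still in the case, and the dish, dome, screwdriver and card look undisturbed. The closed gap on the bar read 7.3–8.3 mm, less than its 10 mm, but the bar did not slip. No other check failed or disagreed.

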